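# Set the slack levelling screw of an engraving-block base

## Robot

A 6-joint arm with a two-finger parallel gripper is mounted at the origin on a cart in front of the work surface, level with it; the furniture and walls round the work are solid. World frame = base frame: x ahead of the robot, y to its left, z up, the work surface at z = 0. Lengths are in mm, angles in degrees, forces in N, time in s.
With the tool pointing down it reaches from about 300 to 850 mm from the base axis. Payload 4.2 kg.
Tool frame: the origin (TCP) lies midway between the tips of the shut fingers; the grasp point (between the pads) lies 19 mm behind it (env.grasp_offset is the distance from the TCP to the grasp point, in mm); z points along the fingers, y is the line along which they close (so a half turn about z gives the same grasp; the last joint's range is limited). The gripper opens to 91 mm and grips with 3 to 60 N. Pads are 32 mm wide; open, the fingers measure 118 mm over their backs; the gripper's body (76 mm by 178 mm) begins 60 mm behind the grasp point.
Start: joints at [-74.083, 18.312, 89.639, -0, 72.044, -1.146], TCP at [168.718, -549.707, 213.976] pointing down, gripper open.
Joint ranges: [-177.97, 177.97], [-48.28, 115.42], [12.27, 149.76], [-77.06, 257.06], [2.81, 150.46], [-146.56, 146.56]. Speed limits (degrees/s): [147.25, 147.25, 180, 180, 180, 180].

## Interface

Orientations are given as [roll, pitch, yaw] about the fixed x, y, z axes, in that order (R = Rz(yaw) Ry(pitch) Rx(roll)).
In Python, from workcell import env, optics gives the robot as it stands. The module is installed in compiled form; this text tells all that it offers.
- The arm moves only by the tool send_rows, never from a script. Its argument "targets" is a list that holds one entry, the list of rows, each a list of 7 numbers: the turn, a rotation vector about the world's x, y, z scaled (see below), then the shift along the world's x, y, z scaled (see below), then the closure, from -1 (fully open) to 1 (shut). In form: [[[rx, ry, rz, x, y, z, gripper], ...]]. A call has 1 to 12 rows; each row shifts and turns the commanded pose from where the row before left it; what a row does not reach is not made up. The controller multiplies each number of a shift by 0.2 m and each number of a turn by pi/2 rad. A row lasts 1/10 s, in which the tool goes at most 50 mm and 8.59 degrees, less where a joint would pass 70% of its speed; a pose out of reach is approached as far as the arm can. A call with a number of a shift or a turn outside -1 to 1 is refused whole. A call with a gripper value outside its range is refused whole. The fingers move at their own pace and stop on an object; "grip_force" is the grip in N (left out, the last holds). Time passes only in rows, so rows that do not move let the fingers close. It gives the time, the measured TCP pose, the force, the opening and the grip force at its end, in the units of the state.
- env.state(): the state, without advancing time (a new reading comes with each control period).
- optics.grab_frame(name): name is "scene" or "top"; returns (picture, depth): 420x560x3 uint8, red, green, blue; 420x560 float32, mm along the optical axis (not along the pixel's ray), 0 where there is no reading.
- optics.camera_info(name): a dict with "camera_matrix" (3x3 intrinsics, pixels), "R" (3x3) and "t" (3): a world point X has camera coordinates R X + t. Camera axes: x right, y down, z forward; pixel columns grow to the right and rows downward; lengths in mm; the calibration is good to about 2 mm. A picture is of the moment at which its call begins. camera_info takes no time and is no camera call.
- env.job_done(): hands the job in; it is judged then, once.
Trained networks look in the newest picture that a camera, given by its name, has taken for a name from the list of things; names that differ only in an ending like _2 or _b are one class to them, and where a whole thing is asked for, a point or a joint stands for the part that bears it (a point fixed in the world has none). Each returns a list of dicts, best first, with "conf" (0 to 1); they miss things now and then, are a little off and sometimes report something else, mostly with a low value. They report only what shows in the picture. A call takes as long as a camera call.
- optics.silhouettes(camera, name): "mask" (420x560 bool, what is visible of it) and "at" ([column, row] in pixels, amid what is visible of it).
- optics.place_of(camera, name): "at" ([column, row] in pixels: a listed point, or the origin of a listed thing).
The state is a dict: "time_s": time; "qpos": joint angles; "qvel": joint speeds; "effort": joint torques, N m; "ee_pos": TCP position; "ee_rot": TCP orientation; "force": force on the tool from outside, world axes, zero at the start; "torque": the same for the moment, N m; "gripper_width": finger opening in mm; "gripper_force": force on a finger pad.
Only numpy, scipy, OpenCV 4.12 (cv2) and the standard library are available. Lean on these libraries where they do the work, as an engineer would, in place of code of your own. Each camera call takes 0.05 s, during which the arm holds its last target. There are 200 camera calls.

## Task

The base plate of the engraver's block rocks because one of its four levelling screws has been backed off: its wing stands askew, while the wings of the other three, which are set and locked, lie parallel to the long edges of the plate. Turn that screw clockwise, seen from above, until its wing lies parallel to the other three, so that its foot carries its share and the plate stands firm and level on all four feet. Do not shift or tip the base, and let go of the screw.

Things in the scene. Friction and masses are not known exactly. Their poses are not given: they have to be found in the camera images.
- base: Loose grey steel plate, 230 x 180 mm, top at z = 32 mm, 2.4 kg, on four feet; an 84 mm high round block stands off-centre on it. Origin at bench height under its centre, x along the long edges, z up. A winged levelling screw stands at each corner (x +-88, y +-65 mm); the slack one at x -88, y -65 mm, across from the corner nearest the block. The other three are locked, wings along x.
- wing (a point): Middle of the slack screw's aluminium wing (50 mm long, 12 thick, 20 high), on the screw's axis, 78 mm above the bench, 46 above the plate. x runs along the wing's length, y across its thickness (pinch it across y), z up. It turns on the spot and does not rise or sink; below it the 12 mm stem is free for 17 mm, down to a small brass nut.
- level_screw (a joint): Angle of the slack screw, rad, growing clockwise seen from above: starts at 0 to 0.4, far stop 2.4. Its foot sinks 4 mm per rad and touches the bench at about 0.65; at 1.25 the wing is parallel to the plate's long edges and the sprung foot carries about 5 N; well beyond 1.7 the base starts to lift. Stiff (0.06 N m), stays where it is left.
- level_foot: Round rubber foot of the slack screw, 24 mm across and 10 mm high, under the plate on the screw's axis; origin at the centre of its underside, z up. It hangs clear of the bench at the start, and yields by 1 mm for each 2 N of load.

How it is judged (in metres and radians):
At the end, for the whole second after the job is handed in: The slack screw's wing is parallel to the long edges of the plate within 20 degrees (screw angle 0.9 to 1.6 rad), its foot presses on the bench with more than 1 N, and the base is at rest and level within 0.015 rad (value of joint level_screw between 0.9 and 1.6 rad and contact force between level_foot and anything else above 1 N and angle between base's own z axis and vertical below 0.015 rad and linear speed of base below 0.01 m/s); the robot touches nothing.
It fails at once if the base is shifted by more than 30 mm (distance of base from where it was at the start of the episode above 0.03 m).
It fails at once if the base is tipped by more than 0.12 rad (angle between base's own z axis and vertical above 0.12 rad).
It also fails if it takes over 29 s, if anything falls off the work surface, if the arm or the gripper's body presses on something with over 40 N, if the wrist force passes 120 N, or if a joint passes its speed limit or range.

## Working session

There is one attempt and no reset: what is moved stays moved. The work goes in short steps, Python scripts to look and compute and a tool call to move; the robot and the scene stay as the last step left them, time stands still between calls to the robot, and variables do not carry over. Pictures are saved under pics/ and viewed, at most 10 in all, crops included, and the job is handed in when it is done.

Besides the shell and the picture viewer there is one more tool, called after "Request:" as name(argument=value, ...), one argument or row to a line, values as JSON. send_rows: Moves the arm, as the interface text tells. Its arguments: {"type":"object","properties":{"targets":{"type":"array"},"grip_force":{"type":"number"}},"required":["targets"]}

```bash
mkdir -p pics; cat > h.py <<'E'
from workcell import env, optics
import numpy as np, cv2
def ray(cam,px):
    i=optics.camera_info(cam);K,R,t=map(np.array,(i["camera_matrix"],i["R"],i["t"]))
    d=R.T@np.linalg.inv(K)@np.array([px[0],px[1],1.]);return -R.T@t,d
def atz(cam,px,z):
    c,d=ray(cam,px);return c+d*(z-c[2])/d[2]
def tri(p1,p2):
    (a,d),(b,e)=ray("scene",p1),ray("top",p2)
    s=np.linalg.lstsq(np.c_[d,-e],b-a,rcond=None)[0];p,q=a+s[0]*d,b+s[1]*e
    return (p+q)/2,np.linalg.norm(p-q)
def save(cam,name):
    im,d=optics.grab_frame(cam);cv2.imwrite(f"pics/{name}.png",im[:,:,::-1]);return im,d
E
python3 - <<'E'
from h import *
for c in("scene","top"):
    im,d=save(c,c+"1")
    i=optics.camera_info(c);print(c,-np.array(i["R"]).T@np.array(i["t"]))
    for n in("base","wing","level_foot"):
        print(n,[(np.round(r["at"],1),round(r["conf"],2)) for r in optics.place_of(c,n)][:4])
    print([(np.round(r["at"],1),round(r["conf"],2),r["mask"].sum()) for r in optics.silhouettes(c,"wing")][:4])
print(env.state())
E
```

```text
scene [225.51108712 652.55254761 414.02886117]
base [(array([282.3, 258.9]), 0.59)]
wing [(array([222.7, 229.2]), 0.61)]
level_foot [(array([220.1, 272.4]), 0.42)]
[(array([223.6, 224.6]), 0.57, np.int64(361))]
top [465.97131598 -26.29416582 944.27267896]
base [(array([259.6, 201.3]), 0.9), (array([216.4, 147.3]), 0.38)]
wing [(array([218.5, 146.4]), 0.73)]
level_foot []
[(array([219.6, 145.6]), 0.7, np.int64(242))]
{'time_s': 0.5, 'qpos': array([-7.40833113e+01,  1.83138649e+01,  8.96414517e+01,  1.70238092e-03,
        7.20451856e+01, -1.14601965e+00]), 'qvel': array([-0.04573366, -0.02804113, -0.01817094,  0.06583114, -0.09047336,
       -0.00131169]), 'effort': array([ 1.01841365e-04, -4.11991811e+01, -2.32040817e+01,  7.26024597e-02,
        3.85650492e-02, -3.57129886e-05]), 'ee_pos': array([ 168.72188711, -549.67990003,  213.93956713]), 'ee_rot': array([-1.79999530e+02, -1.62919134e-03,  1.70621835e+01]), 'force': array([-0.29134441, -0.78041424,  0.71512302]), 'torque': array([-0.00248434,  0.00282627, -0.02891973]), 'gripper_force': 0.0, 'gripper_width': 91.186920962825}
```

View pics/scene1.png

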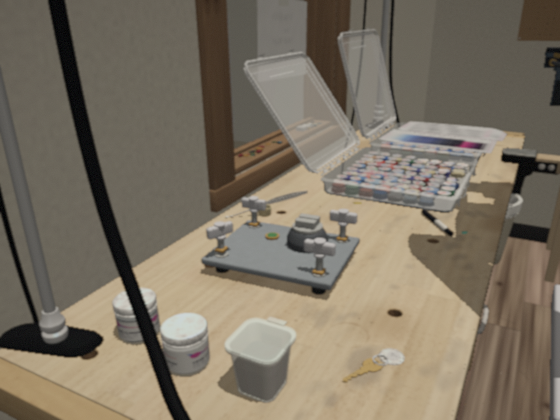

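View pics/top1.png

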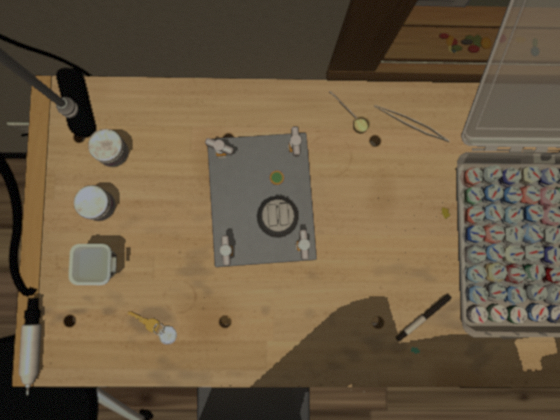

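The scene view shows the plate amid the bench, with the slack wing at about (221,233). In the top view the slack wing is at (219,146), askew. The other three wings, at (296,141), (304,244) and (225,250), run along the long edges, which are roughly vertical in the picture.

```bash
python3 - <<'E'
from h import *
optics.grab_frame("scene");optics.grab_frame("top")
s=optics.place_of("scene","wing")[0]["at"];t=optics.place_of("top","wing")[0]["at"]
print(s,t,"tri",tri(s,t),"z78",atz("top",t,78),atz("scene",s,78))
for n,p in dict(w2=(296,141),w3=(304,244),w4=(225,250)).items(): print(n,atz("top",p,78))
print("base",atz("top",optics.place_of("top","base")[0]["at"],0))
for p in((208.5,137),(306,133),(315.5,260),(215,266)): print("corner",atz("top",p,32))
m=optics.silhouettes("top","wing")[0]["mask"]
ys,xs=np.nonzero(m);P=np.array([atz("top",(x,y),88)[:2] for x,y in zip(xs,ys)])
c=P.mean(0);w,v=np.linalg.eigh(np.cov((P-c).T));print("wing mask",c,np.sqrt(w*12),np.degrees(np.arctan2(v[1,1],v[0,1])))
im,_=optics.grab_frame("top");o=im[120:270,195:325].copy()
o[m[120:270,195:325]]//=2
cv2.imwrite("pics/crop1.png",cv2.resize(np.hstack([im[120:270,195:325]]),None,fx=4,fy=4,interpolation=cv2.INTER_CUBIC)[:,:,::-1])
E
```

```text
[222.5, 226.2] [220.5, 146.1] tri (array([657.64176728,  47.34758528,  86.7876062 ]), np.float64(3.77104489492055)) z78 [661.32097895  49.04843562  78.        ] [667.01266805  31.00624616  78.        ]
w2 [671.85450141 -79.82690454  78.        ]
w3 [496.05838145 -93.74787471  78.        ]
w4 [484.96055276  38.02068356  78.        ]
base [573.97346257 -21.32187787   0.        ]
corner [688.11290193  74.92807899  32.        ]
corner [ 697.78554837 -100.72401034   32.        ]
corner [ 469.80443084 -117.59105499   32.        ]
corner [457.99044296  58.34576022  32.        ]
wing mask [658.5297962   50.02856136] [14.66954157 45.06692787] 66.80113180175238
```

View pics/crop1.png

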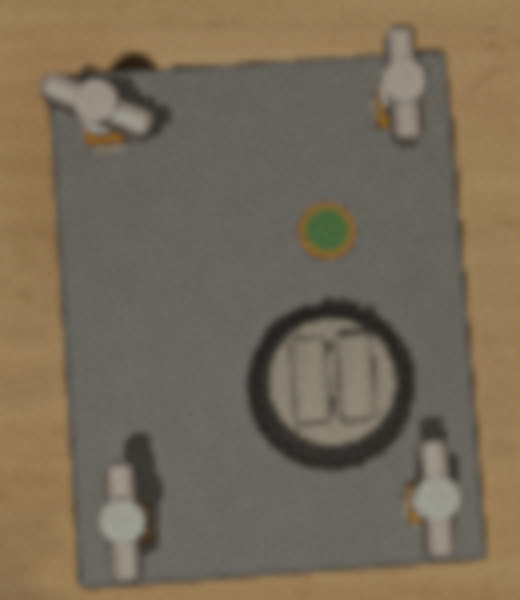

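Request:
send_rows(
  targets=[
    [[0,0,0.0307,0.137,0.166,0,-0.3],[0,0,0.0307,0.137,0.166,0,-0.3],[0,0,0.0307,0.137,0.166,0,-0.3],[0,0,0.0307,0.137,0.166,0,-0.3],[0,0,0.0307,0.137,0.166,0,-0.3],[0,0,0.0307,0.137,0.166,0,-0.3],[0,0,0.0307,0.137,0.166,0,-0.3],[0,0,0.0307,0.137,0.166,0,-0.3],[0,0,0.0307,0.137,0.166,0,-0.3]],
  ],
  grip_force=20,
)

```text
time_s: 1.75
ee_pos: [416.2, -249.5, 214.2]
ee_rot: [180.0, -0.0, 42.0]
force: [1.1, -0.0, -0.1]
gripper_width: 59.0
gripper_force: 0.0
```

Request:
send_rows(
  targets=[
    [[0,0,0.0307,0.137,0.166,0,-0.3],[0,0,0.0307,0.137,0.166,0,-0.3],[0,0,0.0307,0.137,0.166,0,-0.3],[0,0,0.0307,0.137,0.166,0,-0.3],[0,0,0.0307,0.137,0.166,0,-0.3],[0,0,0.0307,0.137,0.166,0,-0.3],[0,0,0.0307,0.137,0.166,0,-0.3],[0,0,0.0307,0.137,0.166,0,-0.3],[0,0,0.0307,0.137,0.166,0,-0.3],[0,0,0,0,0,0,-0.3],[0,0,0,0,0,0,-0.3]],
  ],
)

```text
time_s: 2.85
ee_pos: [661.9, 48.5, 213.2]
ee_rot: [-179.9, 0.1, 66.9]
force: [-1.7, -0.7, -0.5]
gripper_width: 59.1
gripper_force: 0.0
```

Request:
send_rows(
  targets=[
    [[0,0,0,0,0.005,-0.13,-0.3],[0,0,0,0,0,-0.13,-0.3],[0,0,0,0,0,-0.13,-0.3],[0,0,0,0,0,-0.13,-0.3],[0,0,0,0,0,0,-0.3],[0,0,0,0,0,0,-0.3]],
  ],
)

```text
time_s: 3.45
ee_pos: [661.6, 47.9, 110.6]
ee_rot: [180.0, 0.0, 66.7]
force: [0.4, 0.4, 0.7]
gripper_width: 59.3
gripper_force: 0.0
```

```bash
python3 - <<'E'
from h import *
a,_=save("scene","x");b,_=save("top","x")
r=lambda c:cv2.resize(c,(560,420),interpolation=cv2.INTER_CUBIC)
A=cv2.resize(a[130:300,140:340],(400,340));B=cv2.resize(b[80:250,140:340],(400,340))
cv2.imwrite("pics/near1.png",np.hstack([A,B])[:,:,::-1])
E
```

```text
(no output)
```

View pics/near1.png

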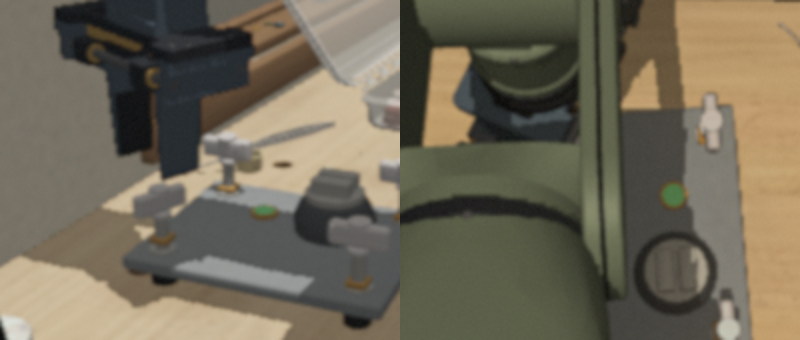

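The left half shows the fingers above the slack wing, their midpoint near column 157 and the wing at (158,200), so they are aligned. In the top view the arm hides the wing. I'll go down.

Request:
send_rows(
  targets=[
    [[0,0,0,0,0.006,-0.08,-0.3],[0,0,0,0,0,-0.08,-0.3],[0,0,0,0,0,-0.06,-0.3],[0,0,0,0,0,-0.025,-0.3],[0,0,0,0,0,0,-0.3],[0,0,0,0,0,0,-0.3]],
  ],
)

```text
time_s: 4.15
ee_pos: [662.5, 50.1, 61.8]
ee_rot: [179.9, -0.0, 66.8]
force: [-0.3, -0.2, 0.6]
gripper_width: 59.3
gripper_force: 0.0
```

Request:
send_rows(
  targets=[
    [[0,0,0,0,0,0,0],[0,0,0,0,0,0,0.2],[0,0,0,0,0,0,0.4],[0,0,0,0,0,0,0.5],[0,0,0,0,0,0,0.6],[0,0,0,0,0,0,0.65],[0,0,0,0,0,0,0.7],[0,0,0,0,0,0,0.75],[0,0,0,0,0,0,0.85],[0,0,0,0,0,0,1],[0,0,0,0,0,0,1]],
  ],
  grip_force=15,
)

```text
time_s: 5.25
ee_pos: [659.9, 51.0, 60.7]
ee_rot: [-179.7, 0.0, 66.8]
force: [-4.4, 2.4, 2.3]
gripper_width: 17.3
gripper_force: 15.0
```

Request:
send_rows(
  targets=[
    [[0,0,0,-0.012,0.005,0,1],[0,0,0,0,0,0,1],[0,0,0,0,0,0,1]],
  ],
)

```text
time_s: 5.55
ee_pos: [659.7, 51.0, 61.0]
ee_rot: [180.0, -0.0, 66.8]
force: [0.4, 0.0, 0.2]
gripper_width: 17.6
gripper_force: 15.0
```

```bash
python3 - <<'E'
from h import *
a,_=save("scene","x")
print(env.state()["torque"])
cv2.imwrite("pics/grasp.png",cv2.resize(a[180:290,180:330],(750,550),interpolation=cv2.INTER_CUBIC)[:,:,::-1])
E
```

```text
[-0.04862459 -0.08006909 -0.04644617]
```

View pics/grasp.png

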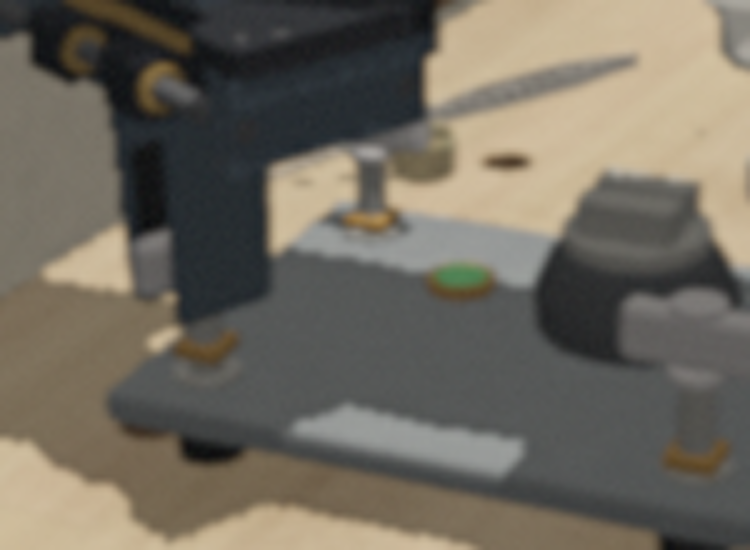

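The picture shows the wing between the fingers, above the brass nut at (205,345). The force is near zero, so I'll turn.

Request:
send_rows(
  targets=[
    [[0,0,-0.02,0,0,0,1],[0,0,-0.04,0,0,0,1],[0,0,-0.04,0,0,0,1],[0,0,-0.04,0,0,0,1],[0,0,-0.04,0,0,0,1],[0,0,-0.04,0,0,0,1],[0,0,0,0,0,0,1]],
  ],
  grip_force=25,
)

```text
time_s: 6.3
ee_pos: [659.9, 50.9, 61.0]
ee_rot: [180.0, -0.0, 47.0]
force: [0.3, -0.5, -0.1]
gripper_width: 17.2
gripper_force: 25.0
```

Request:
send_rows(
  targets=[
    [[0,0,-0.042,0,0,0,1],[0,0,-0.042,0,0,0,1],[0,0,-0.042,0,0,0,1],[0,0,-0.042,0,0,0,1],[0,0,-0.042,0,0,0,1],[0,0,-0.042,0,0,0,1],[0,0,-0.042,0,0,0,1],[0,0,-0.042,0,0,0,1],[0,0,-0.042,0,0,0,1],[0,0,-0.042,0,0,0,1],[0,0,-0.042,0,0,0,1],[0,0,-0.012,0,0,0,1]],
  ],
)

```text
time_s: 7.5
ee_pos: [660.0, 50.5, 61.0]
ee_rot: [179.9, -0.0, 4.4]
force: [1.2, -1.3, -0.3]
gripper_width: 16.6
gripper_force: 25.0
```

Request:
send_rows(
  targets=[
    [[0,0,0,0,0,0,1],[0,0,0,0,0,0,1]],
  ],
)

```text
time_s: 7.7
ee_pos: [660.0, 50.6, 61.0]
ee_rot: [179.9, -0.1, 4.4]
force: [2.4, -2.8, -0.8]
gripper_width: 17.2
gripper_force: 25.0
```

Open, then rise and back off so the top camera can see.

Request:
send_rows(
  targets=[
    [[0,0,0,0,0,0,0.6],[0,0,0,0,0,0,0.4],[0,0,0,0,0,0,0.1],[0,0,0,0,0,0,-0.2],[0,0,0,0,0,0,-0.3],[0,0,0,0,0,0.03,-0.3],[0,0,0,0,0,0.1,-0.3],[0,0,0,0,0,0.15,-0.3],[0,0,0,0,0,0.2,-0.3],[0,0,0,0,0,0.2,-0.3]],
  ],
)

```text
time_s: 8.7
ee_pos: [659.1, 51.2, 198.6]
ee_rot: [-180.0, 0.0, 4.3]
force: [-0.1, -1.0, 0.4]
gripper_width: 59.3
gripper_force: 0.0
```

Request:
send_rows(
  targets=[
    [[0,0,0,-0.1,-0.2,0,-0.3],[0,0,0,-0.1,-0.2,0,-0.3],[0,0,0,-0.1,-0.2,0,-0.3],[0,0,0,-0.1,-0.2,0,-0.3],[0,0,0,-0.1,-0.2,0,-0.3],[0,0,0,-0.1,-0.2,0,-0.3],[0,0,0,-0.1,-0.2,0,-0.3],[0,0,0,-0.1,-0.2,0,-0.3],[0,0,0,-0.1,-0.2,0,-0.3],[0,0,0,0,0,0,-0.3]],
  ],
)

```text
time_s: 9.7
ee_pos: [477.2, -313.2, 197.6]
ee_rot: [179.9, 0.0, 4.0]
force: [0.3, 0.6, -0.7]
gripper_width: 59.5
gripper_force: 0.0
```

```bash
python3 - <<'E'
from h import *
im,_=save("top","x")
print([(r["at"],r["conf"]) for r in optics.place_of("top","wing")])
for r in optics.silhouettes("top","wing")[:3]:
    ys,xs=np.nonzero(r["mask"]);P=np.array([atz("top",(x,y),88)[:2] for x,y in zip(xs,ys)])
    c=P.mean(0);w,v=np.linalg.eigh(np.cov((P-c).T));print(r["conf"],c,np.sqrt(w*12),np.degrees(np.arctan2(v[1,1],v[0,1])))
cv2.imwrite("pics/after.png",cv2.resize(im[120:270,195:325],None,fx=4,fy=4,interpolation=cv2.INTER_CUBIC)[:,:,::-1])
E
```

```text
[([215.5, 144.1], 0.78)]
0.55 [659.11575414  50.94920197] [13.82035036 44.85972917] -172.4005865499004
```

View pics/after.png

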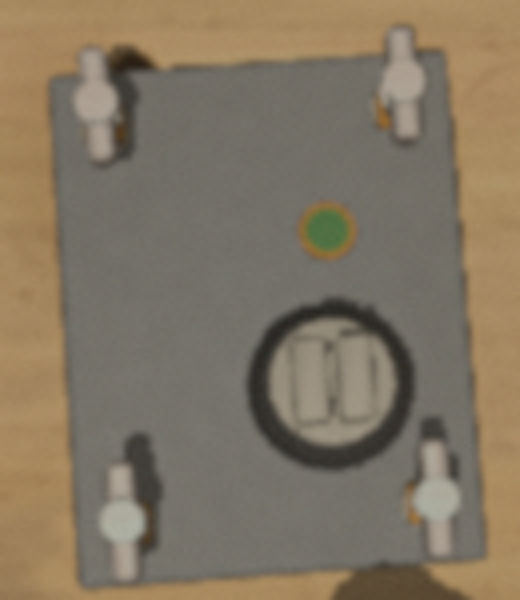

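The slack wing, at crop (96,103), is now parallel to the other three within about 3°. The plate has not shifted, and the arm is clear. I'll hand it in.

```bash
python3 -c "
from h import *
print(env.job_done())"
```

```text
the job is handed in; nothing more can be done
None
```

I turned the slack screw clockwise by about 62°. Its wing now lies parallel to the other three within about 3°, the plate has not visibly shifted, and the screw is released. The job is handed in at about 10 s, with no verdict returned; I did not measure foot load or plate level directly.

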